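Release the latched key of a valve selector

ROBOT

A 6-joint arm with a two-finger parallel gripper is mounted at the origin on the work surface. World frame = base frame: x ahead of the robot, y to its left, z up, the work surface at z = 0. Lengths are in m, angles in rad, forces in N, time in s.
With the tool pointing down it reaches from about 0.35 to 0.8 m from the base axis. Payload 7.3 kg.
Tool frame: the origin (TCP) lies midway between the tips of the shut fingers; the grasp point (between the pads) lies bot.grasp_offset behind it (bot.grasp_offset is the distance from the TCP to the grasp point, in m); y points along the fingers, z is the direction in which the jaws open and shut, and the axes are right-handed (so a half turn about y gives the same grasp; the last joint's range is limited). The gripper opens to 85 mm and grips with 20 to 120 N. Pads are 22 mm wide; open, the fingers measure 114 mm over their backs; the gripper's body (76 mm by 85 mm) begins 54 mm behind the grasp point. The pads swing forward as they close: fully open they stand 13 mm farther back than shut.
Start: joints at [1.171, 0.342, 1.524, -0, 1.275, -0.146], TCP at [0.132, 0.508, 0.231] pointing down, gripper open.
Joint ranges: [-2.53, 2.53], [-0.77, 2.02], [0.04, 2.7], [-1, 4.14], [0.28, 2.66], [-3.11, 3.11]. Speed limits (rad/s): [2.57, 2.57, 3.14, 3.14, 3.14, 3.14].

INTERFACE

Orientations are given as a unit quaternion [x, y, z, w].
In Python, from plant import bot, grab_frame, calibration, ticket gives the robot as it stands. The module is installed in compiled form; this text tells all that it offers.
- The arm moves only by the tool play_rows, never from a script. Its argument "steps" is one flat list of numbers, 7 for each row, row after row: the finger opening in mm, from 0 to 85.4, then the shift along the world's x, y, z in mm, then the turn, a rotation vector about the world's x, y, z in degrees. A call has 1 to 12 rows; each row is the pose to reach, as a shift and turn from the pose commanded when the call began; what a row does not reach only later rows make up. A row lasts 1/8 s, in which the tool goes at most 62.5 mm and 10.7 degrees, less where a joint would pass 70% of its speed; a pose out of reach is approached as far as the arm can. A call with a gripper value outside its range is refused whole. The fingers move at their own pace and stop on an object; "grip_force" is the grip in N (left out, the last holds). Time passes only in rows, so rows that repeat a pose let the fingers close. It gives the time, the measured TCP pose, the force and the opening at its end, in the units of the state.
- bot.read_state(): the state, without advancing time (a new reading comes with each control period).
- grab_frame(name): name is "side" or "top" or "wrist"; returns the picture (400x640x3 uint8, red, green, blue); there is no depth.
- calibration(name): a dict with "vertical_fov" (degrees; the focal length in pixels is half the picture's height over the tangent of half this angle, whatever the lens; pixels are square), "cx", "cy" (the principal point, pixels), "k1" (the pictures are not rectified: a ray, as slopes to the right and down, at radius r is drawn at 1 + k1 r^2 times it, then the intrinsics apply), "R" (3x3) and "t" (3): a world point X has camera coordinates R X + t; the wrist camera has in their place "T_tool_cam" (4x4, takes a point from camera to tool coordinates, whose origin is the TCP and whose axes are the tool frame's). Camera axes: x right, y down, z forward; pixel columns grow to the right and rows downward; lengths in m; the calibration is good to about 2 mm. A picture is of the moment at which its call begins: read the wrist's pose just before it. calibration takes no time and is no camera call.
- ticket.job_done(): hands the job in, once; it reports no verdict.
The state is a dict: "time_s": time; "q": joint angles; "qvel": joint speeds; "tau": joint torques, N m; "position": TCP position; "orientation": TCP orientation; "contact_force": force on the tool from outside, world axes, zero at the start; "torque": the same for the moment, N m; "grip_width": opening from 0.0 (shut) to 1.0 (fully open).
Only numpy, scipy, OpenCV 4.12 (cv2) and the standard library are available. Lean on these libraries where they do the work, as an engineer would, in place of code of your own. Each camera call takes 0.05 s, during which the arm holds its last target.

TASK

One of the four keys on the white selector box has been left latched down. Working from left to right as seen from the robot, tap each of the four keys lightly with the fingertips to feel which one it is, and only after tapping all four press that one fully down and let it go, so that all four stand up. Do not latch any other key, and leave the glassware and small parts where they are: nothing is to be picked up.

Things in the scene. Friction and masses are not known exactly. Their poses are not given: they have to be found in the camera images.
- panel: white selector box, fixed to the bench, 150 (x) x 250 (y) x 30 mm high, far edge with a 9 mm lip. Origin: centre of its underside, on the table; x points away from the robot, y along the key row to the left, z up. Four keys stand at x = -30 mm and y = +69, +23, -23, -69 mm of this frame; which key is in which place, and so which place is latched, differs from start to start.
- key_a: One of four identical grey push keys. 28 (x) x 24 (y) mm, moving straight up and down in a black bezel 40 x 38 mm whose top is 36 mm above the table. Origin: middle of its top face; axes as the box's. The notes at all four keys hold for every key.
- key_b: One of four identical grey push keys. Origin: middle of its top face. Up, every key's top is 47 mm above the table; latched, it rests 4 mm lower, at 43 mm; pressed fully it is at 40 mm, its lowest.
- key_c: One of four identical grey push keys. Origin: middle of its top face. Every key starts to give at about 1 N when up and 2.5 N when latched, and needs about 5 N for a full press.
- key_d: One of four identical grey push keys. Origin: middle of its top face. A full press on a latched key releases it: it comes up as the finger leaves. A full press on one of the three that were up latches it for good; pressed less than 5 mm it just springs back.
- flask1: stoppered glass measuring flask, 56 mm wide at the belly, 166 mm tall; loose; origin at the centre of its underside, z up. A bystander.
- flask2: smaller stoppered glass measuring flask, 48 mm wide, 141 mm tall; loose; origin at the centre of its underside, z up. A bystander.
- jar: clear plastic wide-neck jar with white lid, 68 mm wide, 120 mm tall; loose; origin at the centre of its underside, z up. A bystander.
- vial: small glass vial with black cap, 21 mm wide, 40 mm tall, standing on the box's rear ledge behind the keys; loose; origin at the centre of its underside, z up. A bystander.
- cap: white plastic screw cap, 32 mm wide, 14 mm tall, lying on the rear ledge; loose; origin at the centre of its underside, z up. A bystander.
- stopper: loose glass stopper, 26 mm wide, 30 mm tall, on the table between robot and box; loose; origin at the centre of its underside, z up. A bystander.
- fitting: brass pipe fitting, 22 mm wide, 30 mm tall, on the table between robot and box; loose; origin at the centre of its underside, z up. A bystander.

How it is judged:
By the outcome, as a careful person would: the job done as asked, in the order asked, and still so for the second after the job is handed in, with the robot touching nothing.
It also fails if it takes over 45 s, if anything falls off the work surface, if the arm or the gripper's body presses on something with over 40 N, if the wrist force passes 120 N, or if a joint passes its speed limit or range.

## Working session

There is one attempt and no reset: what is moved stays moved. The work goes in short steps, Python scripts to look and compute and a tool call to move; the robot and the scene stay as the last step left them, time stands still between calls to the robot, and variables do not carry over. Pictures are saved under pics/ and viewed, and the job is handed in when it is done.

Besides the shell and the picture viewer there is one more tool, called after ">>>" as a command line: name --argument value ..., lists and objects as JSON in quotes. play_rows: Moves the arm, as the interface text tells. Its arguments: {"type":"object","properties":{"steps":{"type":"array"},"grip_force":{"type":"number"}},"required":["steps"]}

```bash
mkdir -p pics
python3 - <<'E'
from plant import bot, grab_frame, calibration
import cv2
for n in ("side","top","wrist"):
    cv2.imwrite(f"pics/{n}0.png",grab_frame(n)[:,:,::-1])
    print(n,calibration(n))
s=bot.read_state();print(s, bot.grasp_offset)
E
```

```text
side {'vertical_fov': 56.98916147627325, 'cx': 321.90376757062404, 'cy': 198.3751166477536, 'k1': 0.0007664738230546054, 'R': array([[-0.66933755, -0.74253685,  0.02502515],
       [-0.38116416,  0.31428669, -0.86944681],
       [ 0.63773123, -0.59149209, -0.49339232]]), 't': array([0.39777327, 0.25770538, 0.42880007])}
top {'vertical_fov': 44.32798213446476, 'cx': 315.2082999370521, 'cy': 186.49745250111403, 'k1': -0.15155853400074573, 'R': array([[-0.0206455 , -0.99974934, -0.00866128],
       [-0.983129  ,  0.02187556, -0.18160074],
       [ 0.18174469,  0.00476591, -0.9833342 ]]), 't': array([0.02453274, 0.55409275, 1.11215436])}
wrist {'vertical_fov': 64.91139393490738, 'cx': 315.30799163930845, 'cy': 200.95903643815092, 'k1': -0.04419932659011853, 'T_tool_cam': array([[ 1.04343568e-03,  9.54329891e-01,  2.98753025e-01,
        -7.53761066e-02],
       [ 3.51694546e-04, -2.98753519e-01,  9.54330242e-01,
        -1.42496094e-01],
       [ 9.99999394e-01, -8.90712420e-04, -6.47362701e-04,
         3.49479054e-04],
       [ 0.00000000e+00,  0.00000000e+00,  0.00000000e+00,
         1.00000000e+00]])}
{'time_s': 0.15, 'q': array([ 1.17101601e+00,  3.42553161e-01,  1.52479018e+00,  3.22596653e-05,
        1.27542364e+00, -1.46040335e-01]), 'qvel': array([-0.00097251, -0.00353618, -0.00320433,  0.0005693 , -0.00171098,
       -0.00043134]), 'tau': array([ 1.30045228e-03, -4.33922768e+01, -2.46147090e+01, -3.03761481e-04,
        5.81207409e-03, -4.11912083e-05]), 'position': array([0.13165892, 0.50791034, 0.23079315]), 'orientation': array([ 0.70181996, -0.08959586,  0.08935103, -0.70102619]), 'contact_force': array([0.9978925 , 0.75174903, 0.39127425]), 'torque': array([ 0.02475007, -0.02053048,  0.01069354]), 'grip_width': 1.0020498823737962} 0.0187
```

View pics/top0.png

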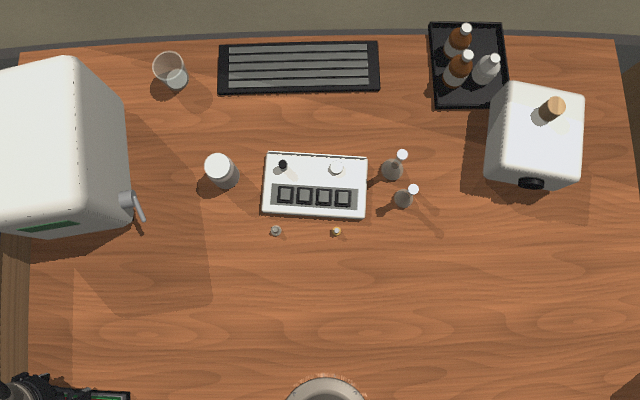

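View pics/side0.png

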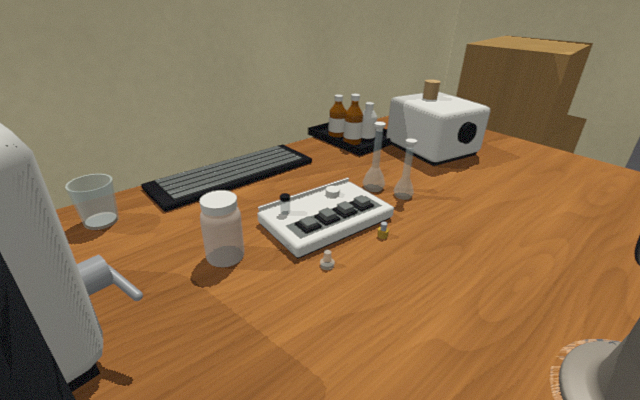

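Run:
```python
from scipy.spatial.transform import Rotation as R
print(R.from_quat([ 0.70181996, -0.08959586,  0.08935103, -0.70102619]).as_matrix().round(3))
```

```text
[[ 0.968 -0.     0.251]
 [-0.251 -0.001  0.968]
 [-0.    -1.    -0.001]]
```

The top picture shows the box at about (315,186), with keys at about (285,195), (304,196), (323,197) and (342,198). The jar is to its left at (220,170) and the flasks to its right at (392,168) and (404,198). I'll enlarge both views.

Run:
```python
import cv2
a=cv2.imread('pics/top0.png')[140:240,250:380]
cv2.imwrite('pics/top0c.png',cv2.resize(a,None,fx=6,fy=6,interpolation=cv2.INTER_CUBIC))
a=cv2.imread('pics/side0.png')[175:255,250:400]
cv2.imwrite('pics/side0c.png',cv2.resize(a,None,fx=5.3,fy=5.3,interpolation=cv2.INTER_CUBIC))
```

```text
(no output)
```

View pics/top0c.png

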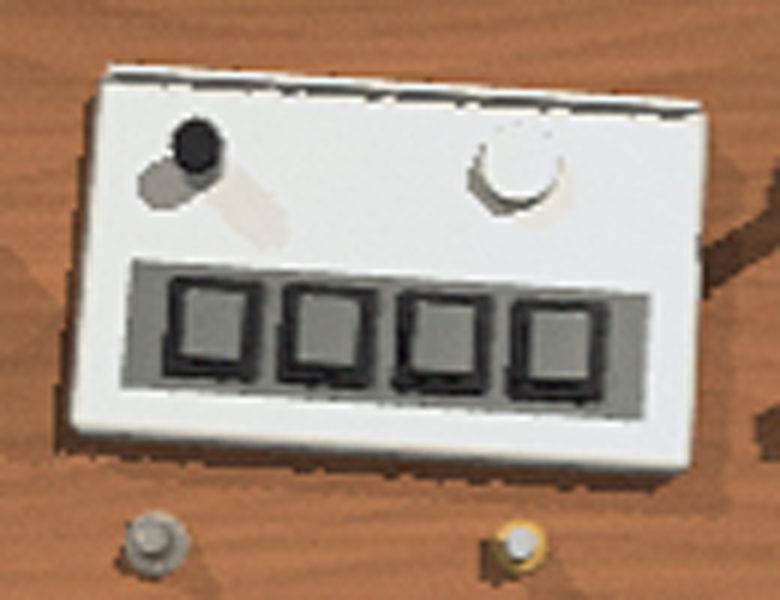

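View pics/side0c.png

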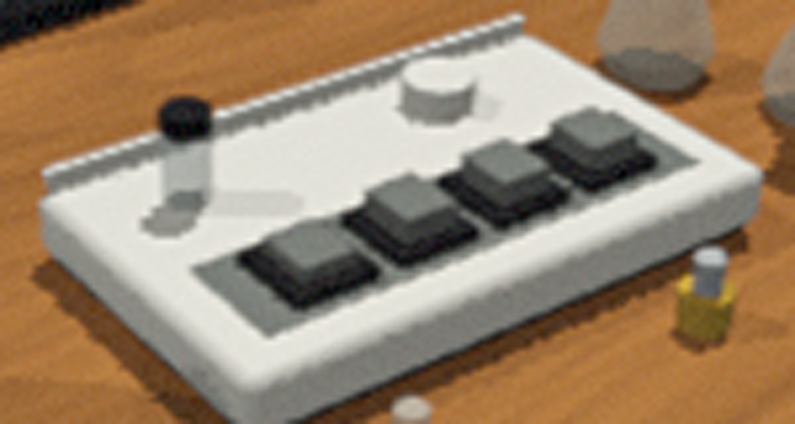

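The top crop shows the key tops at crop pixels (213,326), (329,331), (445,340) and (560,346). In the side crop the leftmost key looks lower than the other three.

```bash
cat > h.py <<'E'
import numpy as np, cv2
from plant import calibration
def pars(n):
    c=calibration(n); f=200/np.tan(np.radians(c['vertical_fov'])/2)
    return c,np.array([[f,0,c['cx']],[0,f,c['cy']],[0,0,1.]]),np.array([c['k1'],0,0,0,0.])
def ray(n,px,z,Rt=None):
    c,K,D=pars(n)
    if Rt is None: R,t=c['R'],c['t']
    else: R,t=Rt
    u=cv2.undistortPoints(np.array(px,float).reshape(-1,1,2),K,D).reshape(-1,2)
    d=np.c_[u,np.ones(len(u))]@R; o=-R.T@t
    return o+d*((np.asarray(z)-o[2])/d[:,2])[:,None]
def proj(n,X,Rt=None):
    c,K,D=pars(n)
    if Rt is None: R,t=c['R'],c['t']
    else: R,t=Rt
    return cv2.projectPoints(np.array(X,float).reshape(-1,1,3),cv2.Rodrigues(R)[0],t,K,D)[0].reshape(-1,2)
E
python3 - <<'E'
from h import *
p=(np.array([(213,326),(329,331),(445,340),(560,346)])+.5)/6-.5+[250,140]
X=ray('top',p,np.full(4,.046));print(X.round(4)); print(np.linalg.norm(np.diff(X,axis=0),axis=1))
# side
s=(np.array([(312,246),(410,198),(506,162),(594,130)])+.5)/5.3-.5+[250,175]
Y=ray('side',s,np.array([.043,.047,.047,.047]));print(Y.round(4))
m=X.mean(0);d=X[0]-X[3];print('yaw',np.degrees(np.arctan2(-d[0],d[1])))
q=(np.array([(197,145),(520,165),(155,540),(519,545)])+.5)/6-.5+[250,140]
print(ray('top',q,[.07,.044,.03,.03]).round(3))
print('jar,fl', ray('top',[(217,165),(402,155),(413,189)],[.12,.166,.141]).round(3))
E
```

```text
[[ 0.5391  0.0846  0.046 ]
 [ 0.5361  0.0387  0.046 ]
 [ 0.5314 -0.0071  0.046 ]
 [ 0.528  -0.0524  0.046 ]]
[0.04599237 0.04599208 0.04547668]
[[ 0.5373  0.0872  0.043 ]
 [ 0.5342  0.0425  0.047 ]
 [ 0.5299 -0.0035  0.047 ]
 [ 0.5253 -0.048   0.047 ]]
yaw -4.607127997805123
[[ 0.607  0.089  0.07 ]
 [ 0.602 -0.039  0.044]
 [ 0.456  0.11   0.03 ]
 [ 0.451 -0.035  0.03 ]]
jar,fl [[ 0.596  0.233  0.12 ]
 [ 0.598 -0.177  0.166]
 [ 0.527 -0.202  0.141]]
```

The two views agree to about 3 mm, and the measured spacing of 46 mm matches the 46 mm given. The keys average (538,86), (535,40.5), (530.5,-5) and (527,-50) mm, with the box turned -4.6°. I'll move above the left key with the fingers shut and the jaw axis along the row.

>>> play_rows --steps '[0,40,-42,0,0,0,0,0,80,-84,0,0,0,3,0,120,-126,0,0,0,6,0,160,-168,0,0,0,10,0,200,-210,0,0,0,10,0,240,-252,0,0,0,10,0,280,-294,0,0,0,10,0,320,-336,0,0,0,10,0,360,-378,0,0,0,10,0,406,-422,0,0,0,10,0,406,-422,0,0,0,10,0,406,-422,0,0,0,10]' --grip_force 40

```text
time_s: 1.65
position: [0.5374, 0.0862, 0.2307]
orientation: [-0.706, 0.029, -0.028, 0.707]
contact_force: [-0.5, -0.3, 0.0]
grip_width: 0.001
```

>>> play_rows --steps '[0,0,0,-50,0,0,0,0,0,0,-100,0,0,0,0,0,0,-140,0,0,0,0,0,0,-150,0,0,0,0,0,0,-150,0,0,0,0,0,0,-150,0,0,0]'

```text
time_s: 2.4
position: [0.5389, 0.0866, 0.0832]
orientation: [-0.706, 0.027, -0.029, 0.707]
contact_force: [0.5, 1.7, 0.3]
grip_width: -0.001
```

Run:
```python
from h import *
from plant import bot,grab_frame
from scipy.spatial.transform import Rotation as Ro
F=[]
s=bot.read_state(); w=grab_frame('wrist'); F.append(s['contact_force'])
for i in range(2):
    sd=grab_frame('side'); F.append(bot.read_state()['contact_force'])
tp=grab_frame('top')
F.append(bot.read_state()['contact_force'])
print(s['position'],np.round(F,2))
T=np.eye(4);T[:3,:3]=Ro.from_quat(s['orientation']).as_matrix();T[:3,3]=s['position']
C=T@calibration('wrist')['T_tool_cam'];R=C[:3,:3].T;t=-R@C[:3,3]
np.savez('w1.npz',R=R,t=t)
P=[(.538,.086,.043),(.535,.0405,.047),(.5305,-.005,.047),(.527,-.05,.047)]
print(proj('wrist',P,(R,t)).round(1), proj('wrist',[s['position']],(R,t)), proj('side',[s['position']]),proj('top',[s['position']]))
cv2.imwrite('pics/w1.png',w[:,:,::-1]);cv2.imwrite('pics/s1.png',cv2.resize(sd[120:260,220:420,::-1],None,fx=4,fy=4,interpolation=2))
cv2.imwrite('pics/t1.png',cv2.resize(tp[140:240,250:380,::-1],None,fx=6,fy=6,interpolation=2))
```

```text
[0.53887174 0.08658273 0.08321245] [[ 0.53  1.68  0.27]
 [ 0.45 -0.21  0.62]
 [ 0.02 -0.66  0.66]
 [ 0.38  0.41  0.43]]
[[314.2 227.2]
 [240.1 230.6]
 [166.7 229.1]
 [ 96.6 228.9]] [[315.22808981 259.06677639]] [[308.29572999 202.25879002]] [[283.09486323 191.32045524]]
```

View pics/w1.png

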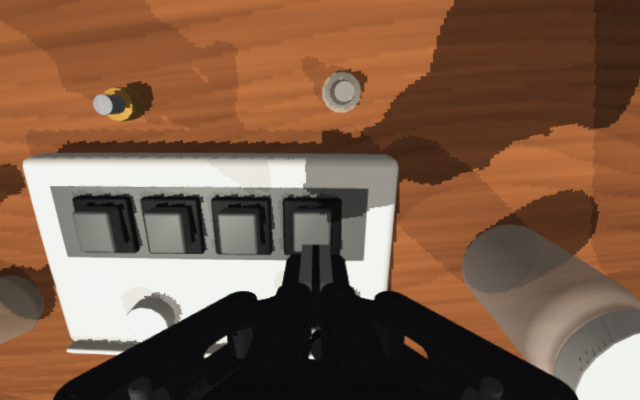

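View pics/s1.png

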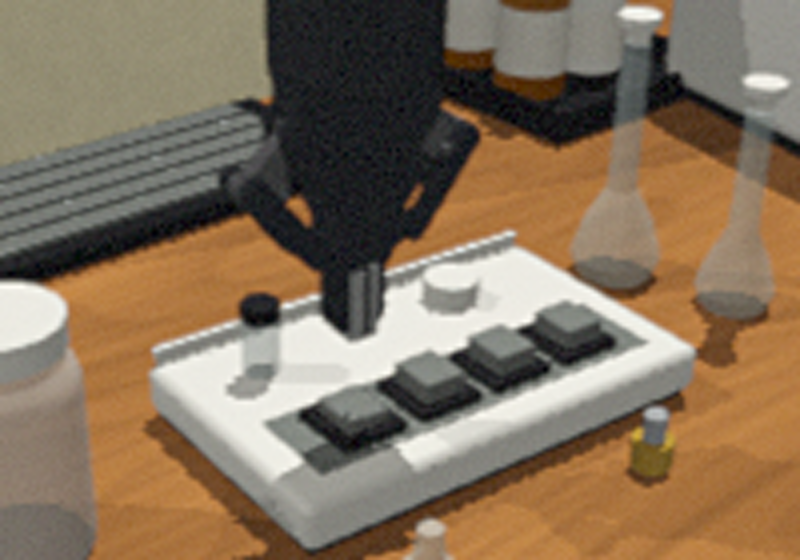

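The wrist view puts the keys at (312,226), (240,232), (168,233) and (97,230). My estimates project to within 4 px of these, about 2 mm, so the positions hold. The side view shows the fingertips clear above the box, with the vial behind and untouched. Now I'll descend over key 1.

>>> play_rows --steps '[0,0,0,-10,0,0,0,0,0,0,-20,0,0,0,0,0,0,-30,0,0,0,0,0,0,-30,0,0,0,0,0,0,-30,0,0,0,0,0,0,-30,0,0,0]'

```text
time_s: 3.35
position: [0.5381, 0.0862, 0.0516]
orientation: [-0.707, 0.028, -0.028, 0.707]
contact_force: [0.2, 0.9, -0.0]
grip_width: -0.003
```

```bash
cat > f.py <<'E'
import numpy as np
from plant import bot,grab_frame
Z=[];F=[]
for i in range(5):
    s=bot.read_state();Z.append(s['position']*1e3);F.append(s['contact_force']); 
    if i<4: grab_frame('side')
print('t',round(s['time_s'],2),'pos',np.mean(Z,0).round(2),'z',np.round(Z,2)[:,2],'Fz',np.round(F,2)[:,2],'mean F',np.mean(F,0).round(2))
E
python3 f.py
```

```text
t 3.55 pos [538.01  86.21  51.62] z [51.62 51.66 51.63 51.63 51.56] Fz [-0.04  0.82 -0.02 -0.19 -1.13] mean F [-0.06 -0.01 -0.11]
```

>>> play_rows --steps '[0,0,0,-3,0,0,0,0,0,0,-6,0,0,0,0,0,0,-6,0,0,0,0,0,0,-6,0,0,0]'

```text
time_s: 4.05
position: [0.5378, 0.0862, 0.0452]
orientation: [-0.707, 0.028, -0.028, 0.707]
contact_force: [0.1, 0.1, -0.4]
grip_width: -0.001
```

```bash
python3 f.py
```

```text
t 4.25 pos [537.85  86.21  45.35] z [45.25 45.34 45.38 45.4  45.39] Fz [-0.36 -0.15 -0.7  -0.01  0.94] mean F [-0.05  0.18 -0.05]
```

No force at 45.4 mm, where a raised key would already be 1.6 mm down. I'll go a little lower to touch it.

>>> play_rows --steps '[0,0,0,-2,0,0,0,0,0,0,-2.7,0,0,0,0,0,0,-2.7,0,0,0,0,0,0,-2.7,0,0,0]'

```text
time_s: 4.75
position: [0.5379, 0.0862, 0.0428]
orientation: [-0.707, 0.028, -0.028, 0.707]
contact_force: [-0.9, -0.1, 3.4]
grip_width: 0.001
```

```bash
python3 f.py
```

```text
t 4.95 pos [537.9   86.2   42.76] z [42.81 42.8  42.76 42.73 42.72] Fz [3.43 3.1  3.54 1.93 3.2 ] mean F [-0.37 -0.18  3.04]
```

Key 1 gave no force at 45.4 mm and 3 N at 42.8 mm, so contact is near 43 mm and it is latched. Next is key 2: lift, shift across and hover.

>>> play_rows --steps '[0,0,0,9,0,0,0,0,0,0,18,0,0,0,0,-3,-23,18,0,0,0,0,-3,-45.5,18,0,0,0,0,-3,-45.5,9,0,0,0,0,-3,-45.5,9,0,0,0,0,-3,-45.5,9,0,0,0]'

```text
time_s: 5.82
position: [0.5347, 0.0414, 0.0515]
orientation: [-0.706, 0.028, -0.028, 0.707]
contact_force: [0.3, 0.5, 0.4]
grip_width: 0.002
```

```bash
python3 f.py
```

```text
t 6.03 pos [534.82  41.3   51.67] z [51.54 51.64 51.71 51.73 51.73] Fz [ 0.37  0.14  0.48 -0.18 -0.68] mean F [-0.13 -0.01  0.03]
```

>>> play_rows --steps '[0,0,0,-3,0,0,0,0,0,0,-6,0,0,0,0,0,0,-6.3,0,0,0,0,0,0,-6.3,0,0,0]'

```text
time_s: 6.52
position: [0.5349, 0.0408, 0.0454]
orientation: [-0.706, 0.028, -0.028, 0.707]
contact_force: [-0.1, 1.0, 2.6]
grip_width: 0.002
```

```bash
python3 f.py
```

```text
t 6.72 pos [534.87  40.8   45.44] z [45.42 45.44 45.45 45.44 45.44] Fz [2.57 2.25 1.72 1.7  1.61] mean F [-0.38  1.44  1.97]
```

Key 2 pushes back with 2 N at 45.4 mm, so it is up. Now key 3.

>>> play_rows --steps '[0,0,0,7,0,0,0,0,0,0,15,0,0,0,0,-4,-23,15,0,0,0,0,-4,-45.5,15,0,0,0,0,-4,-45.5,6,0,0,0,0,-4,-45.5,6,0,0,0,0,-4,-45.5,6,0,0,0]'

```text
time_s: 7.6
position: [0.5307, -0.0041, 0.0513]
orientation: [-0.706, 0.028, -0.028, 0.707]
contact_force: [-0.1, 0.3, 0.0]
grip_width: -0.003
```

```bash
python3 f.py
```

```text
t 7.8 pos [530.84  -4.23  51.38] z [51.25 51.34 51.41 51.44 51.45] Fz [ 0.05  1.2   0.48  0.32 -1.  ] mean F [0.15 0.21 0.21]
```

>>> play_rows --steps '[0,0,0,-3,0,0,0,0,0,0,-6,0,0,0,0,0,0,-6,0,0,0,0,0,0,-6,0,0,0]'

```text
time_s: 8.3
position: [0.5309, -0.0047, 0.0454]
orientation: [-0.706, 0.028, -0.028, 0.707]
contact_force: [0.4, 1.8, 1.7]
grip_width: -0.001
```

```bash
python3 f.py
```

```text
t 8.5 pos [530.87  -4.7   45.43] z [45.41 45.44 45.43 45.45 45.41] Fz [1.65 1.27 1.93 2.92 1.98] mean F [0.16 1.34 1.95]
```

Key 3 gives 1.95 N at 45.4 mm, so it is up too. Now key 4.

>>> play_rows --steps '[0,0,0,7,0,0,0,0,0,0,15,0,0,0,0,-4,-23,15,0,0,0,0,-4,-45.5,15,0,0,0,0,-4,-45.5,6,0,0,0,0,-4,-45.5,6,0,0,0,0,-4,-45.5,6,0,0,0]'

```text
time_s: 9.38
position: [0.5267, -0.0496, 0.0512]
orientation: [-0.706, 0.028, -0.028, 0.707]
contact_force: [-0.9, -1.1, -0.5]
grip_width: 0.002
```

```bash
python3 f.py
```

```text
t 9.57 pos [526.83 -49.72  51.38] z [51.22 51.34 51.4  51.47 51.45] Fz [-0.53 -0.08  0.05 -0.37  0.13] mean F [-0.2  -0.08 -0.16]
```

>>> play_rows --steps '[0,0,0,-3,0,0,0,0,0,0,-6,0,0,0,0,0,0,-6,0,0,0,0,0,0,-6,0,0,0]'

```text
time_s: 10.07
position: [0.5269, -0.0502, 0.0454]
orientation: [-0.706, 0.028, -0.028, 0.707]
contact_force: [-0.2, 2.1, 2.5]
grip_width: 0.001
```

```bash
python3 f.py
```

```text
t 10.28 pos [526.88 -50.21  45.44] z [45.44 45.45 45.44 45.44 45.44] Fz [2.47 1.92 2.04 2.37 2.27] mean F [0.07 1.58 2.22]
```

Key 4 is up (2.2 N). All four are tapped, so I'll go back to key 1 and hover.

>>> play_rows --steps '[0,0,0,9,0,0,0,0,0,0,20,0,0,0,0,3,34,20,0,0,0,0,6,68,20,0,0,0,0,9,102,20,0,0,0,0,11,136.5,20,0,0,0,0,11,136.5,20,0,0,0,0,11,136.5,6,0,0,0,0,11,136.5,6,0,0,0,0,11,136.5,6,0,0,0,0,11,136.5,6,0,0,0]'

```text
time_s: 11.65
position: [0.538, 0.0857, 0.0515]
orientation: [-0.707, 0.028, -0.028, 0.707]
contact_force: [0.2, -0.0, -0.2]
grip_width: 0.003
```

```bash
python3 f.py
```

```text
t 11.85 pos [537.97  85.91  51.49] z [51.47 51.49 51.52 51.51 51.49] Fz [-0.23  0.8  -1.08 -0.19  0.13] mean F [ 0.06 -0.01 -0.11]
```

>>> play_rows --steps '[0,0,0,-5,0,0,0,0,0,0,-9,0,0,0,0,0,0,-11,0,0,0,0,0,0,-12,0,0,0,0,0,0,-12,0,0,0,0,0,0,-12,0,0,0]'

```text
time_s: 12.6
position: [0.5377, 0.0862, 0.04]
orientation: [-0.707, 0.028, -0.028, 0.707]
contact_force: [-1.9, -0.1, 9.0]
grip_width: -0.0
```

```bash
python3 f.py
```

```text
t 12.8 pos [537.75  86.24  40.03] z [40.04 40.02 40.03 40.02 40.03] Fz [9.01 7.56 8.76 8.02 8.78] mean F [-2.81 -0.08  8.42]
```

Key 1 is at its stop (40.0 mm, 8.4 N). I'll lift off and look.

>>> play_rows --steps '[0,0,0,5,0,0,0,0,0,0,15,0,0,0,0,0,0,40,0,0,0,0,0,0,80,0,0,0,0,0,0,120,0,0,0,0,0,0,120,0,0,0,0,0,0,120,0,0,0]'

```text
time_s: 13.68
position: [0.5373, 0.0862, 0.1588]
orientation: [-0.707, 0.028, -0.028, 0.707]
contact_force: [0.7, -0.2, -0.1]
grip_width: -0.002
```

Run:
```python
import cv2
from plant import grab_frame,bot
s=grab_frame('side');t=grab_frame('top')
a=cv2.resize(s[175:255,250:400,::-1],None,fx=5.3,fy=5.3,interpolation=2)
cv2.imwrite('pics/s9.png',a)
cv2.imwrite('pics/t9.png',cv2.resize(t[130:250,180:430,::-1],None,fx=3.2,fy=3.2,interpolation=2))
print(bot.read_state()['position'])
```

```text
[0.53693556 0.08616632 0.15803526]
```

View pics/s9.png

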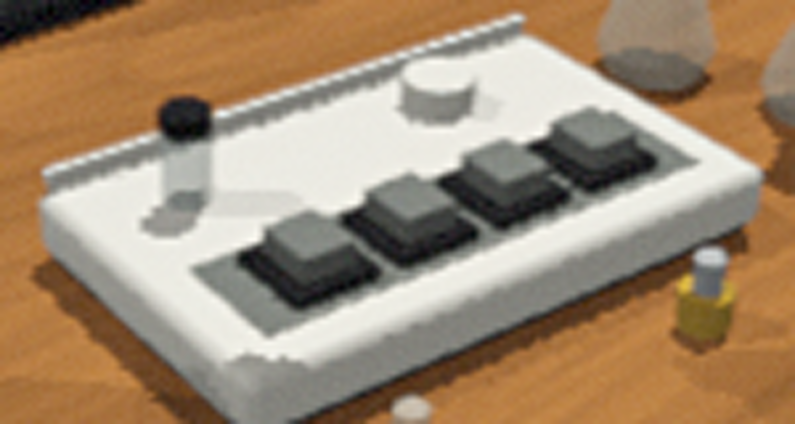

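View pics/t9.png

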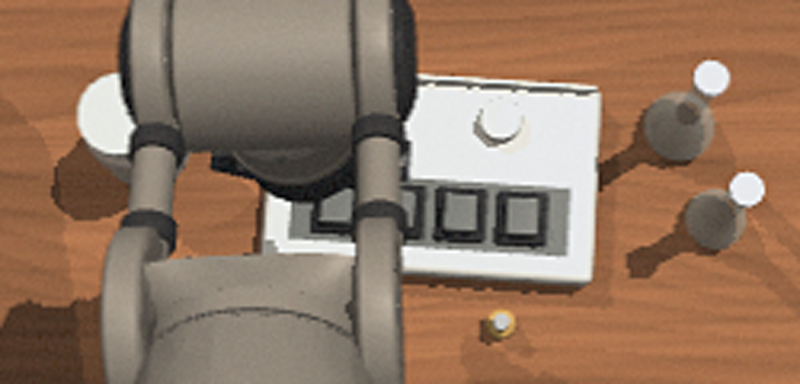

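The side view now shows the left key's top at about (312,232), up from (312,246), the same height above its bezel as the other three. The vial, cap, fitting and visible flask are at the same pixels as before, and the gripper is clear. I'll hand the job in.

```bash
python3 -c "
from plant import ticket
print(ticket.job_done())"
```

```text
the job is handed in; nothing more can be done
None
```

The leftmost key was the latched one. After tapping all four keys I pressed it fully and let it go, and all four now stand up. I handed the job in at about 14 s of the 45 s.

- **Tapping, left to right:** Key 1 gave no force at 45.4 mm and 3 N at 42.8 mm, so it was latched. Keys 2, 3 and 4 each pushed back with about 2 N at 45.4 mm. They were up, and I pushed them down only about 1.6 mm.
- **Full press:** Key 1 bottomed out at 40.0 mm with 8.4 N, then I lifted clear.
- **Last checks:** The final side picture shows key 1 level with the others, with the vial, cap and fitting where they were. The arm partly hid the jar and the left end of the box in the final top picture, and I did not measure the bystanders again. No check failed or disagreed beyond the 2–3 mm between cameras, close to the stated 2 mm calibration.

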